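# Make up the end-mill rack and snap every cap home

### The arm

A 6-joint arm with a two-finger parallel gripper is mounted at the origin on the work surface. World frame = base frame: x ahead of the robot, y to its left, z up, the work surface at z = 0. Lengths are in mm, angles in rad, forces in N, time in s.
With the tool pointing down it reaches from about 275 to 750 mm from the base axis. Payload 10.2 kg.
Tool frame: the origin (TCP) lies midway between the tips of the shut fingers; the grasp point (between the pads) lies 19 mm behind it; z points along the fingers, y is the line along which they close (so a half turn about z gives the same grasp; the last joint's range is limited). The gripper opens to 85 mm and grips with 20 to 120 N. Pads are 22 mm wide; open, the fingers measure 114 mm over their backs; the gripper's body (76 mm by 85 mm) begins 54 mm behind the grasp point. The pads swing forward as they close: fully open they stand 13 mm farther back than shut.
Start: joints at [0.976, 0.313, 1.498, -0, 1.331, -0.223], TCP at [190.742, 489.131, 231.294] pointing down, gripper open.
Joint ranges: [-2.94, 2.94], [-0.97, 2.17], [0.19, 2.56], [-1.23, 4.37], [0.02, 3.11], [-2.88, 2.88]. Speed limits (rad/s): [2.39, 2.39, 3.01, 3.14, 3.14, 3.14].

### API

Orientations are given as a unit quaternion [w, x, y, z].
In Python, from rig import ctrl, capture, camera_info gives the robot as it stands.
- The arm moves only by the tool apply_moves, never from a script. Its argument "targets" is a list of rows, each a list of 3 entries, a list of its own where there are three numbers: the finger opening in mm, from 0 to 85.4, then the shift along the world's x, y, z in mm, then the turn, a rotation vector about the world's x, y, z in degrees. In form: [[grip, [dx, dy, dz], [rx, ry, rz]], ...]. A call has 1 to 20 rows; each row is the pose to reach, as a shift and turn from the pose commanded when the call began; what a row does not reach only later rows make up. A row lasts 1/10 s, in which the tool goes at most 50 mm and 8.59 degrees, less where a joint would pass 70% of its speed; a pose out of reach is approached as far as the arm can. A call with a gripper value outside its range is refused whole. The fingers move at their own pace and stop on an object; "squeeze" is the grip in N (left out, the last holds). Time passes only in rows, so rows that repeat a pose let the fingers close. It gives the time, the measured TCP pose, the force, the opening and the grip force at its end, in the units of the state.
- ctrl.sense(): the state, without advancing time (a new reading comes with each control period).
- capture(name): name is "scene" or "top" or "wrist"; returns (picture, depth): 420x560x3 uint8, blue, green, red; 420x560 float32, mm along the optical axis (not along the pixel's ray), 0 where there is no reading.
- camera_info(name): a dict with "vfov" (degrees; the focal length in pixels is half the picture's height over the tangent of half this angle, whatever the lens; pixels are square), "cx", "cy" (the principal point, pixels), "k1" (the pictures are not rectified: a ray, as slopes to the right and down, at radius r is drawn at 1 + k1 r^2 times it, then the intrinsics apply), "extrinsics" (4x4, takes a point from camera to world coordinates). Camera axes: x right, y down, z forward; pixel columns grow to the right and rows downward; lengths in mm; the calibration is good to about 2 mm. A picture is of the moment at which its call begins: read the wrist's pose just before it. camera_info takes no time and is no camera call; for the wrist camera it gives the pose at the moment of the call.
- ctrl.finish_job(): hands the job in; it is judged then, once.
The state is a dict: "time_s": time; "joints": joint angles; "dq": joint speeds; "tau": joint torques, N m; "eef_pos": TCP position; "ee_rot": TCP orientation; "force": force on the tool from outside, world axes, zero at the start; "wrist_torque": the same for the moment, N m; "grip_width": opening from 0.0 (shut) to 1.0 (fully open); "grip_force": force on a finger pad.
Only numpy, scipy, OpenCV 4.12 (cv2) and the standard library are available. Lean on these libraries where they do the work, as an engineer would, in place of code of your own. Each camera call takes 0.05 s, during which the arm holds its last target. There are 200 camera calls.

### The job

Make up the rack for dispatch: stand a spare canister from the blue mat in every empty cell of the black rack, leaving the canisters already there in their cells, and push the orange cap of every canister in the rack down until it is fully home on its black collar. Leave any spare you do not need standing on the bench with its cap raised and do not disturb the bottle or the jar. When the rack is full and every cap is home, press the green button all the way down to report it.

Things in the scene. Friction and masses are not known exactly. Their poses are not given: they have to be found in the camera images.
- rack: fixed black tool rack, 154 mm (x) by 226 mm (y), walls 36 mm high and 10 mm thick, cream floor 6 mm above the bench; 6 square cells of 62 mm, 2 along x by 3 along y, 72 mm apart: in the rack's frame cells 1, 2, 3 have their centres at x = -36 and y = -72, 0, 72 mm, cells 4, 5, 6 at x = +36 and y = -72, 0, 72 mm, floors at z = 6 mm. Origin: centre of its underside
- racked1: end-mill canister standing in cell 1 from the start; None if that cell starts empty. 150 g: grey foot 52 mm across, 10 high; clear body 28 across; black collar 36 across from 40 to 45 mm up; white neck 24 across; orange cap 32 across, 35 tall. Origin: centre of the underside, z up. Cap top at 80 mm with cap home, 98 mm fully raised
- racked1_cap (a joint): how far the cap of racked1 is raised, m: 0 = fully home (its skirt on the black collar), 0.018 = fully raised (18 mm of white neck shows). A detent holds it at any height; about 6 N slides it along the canister's axis, so the canister can be lifted by its cap
- racked2: end-mill canister standing in cell 2 from the start; None if that cell starts empty. 150 g: grey foot 52 mm across, 10 high; clear body 28 across; black collar 36 across from 40 to 45 mm up; white neck 24 across; orange cap 32 across, 35 tall. Origin: centre of the underside, z up. Cap top at 80 mm with cap home, 98 mm fully raised
- racked2_cap (a joint): how far the cap of racked2 is raised, m: 0 = fully home (its skirt on the black collar), 0.018 = fully raised (18 mm of white neck shows). A detent holds it at any height; about 6 N slides it along the canister's axis, so the canister can be lifted by its cap
- racked3: end-mill canister standing in cell 3 from the start; None if that cell starts empty. 150 g: grey foot 52 mm across, 10 high; clear body 28 across; black collar 36 across from 40 to 45 mm up; white neck 24 across; orange cap 32 across, 35 tall. Origin: centre of the underside, z up. Cap top at 80 mm with cap home, 98 mm fully raised
- racked3_cap (a joint): how far the cap of racked3 is raised, m: 0 = fully home (its skirt on the black collar), 0.018 = fully raised (18 mm of white neck shows). A detent holds it at any height; about 6 N slides it along the canister's axis, so the canister can be lifted by its cap
- racked4: end-mill canister standing in cell 4 from the start; None if that cell starts empty. 150 g: grey foot 52 mm across, 10 high; clear body 28 across; black collar 36 across from 40 to 45 mm up; white neck 24 across; orange cap 32 across, 35 tall. Origin: centre of the underside, z up. Cap top at 80 mm with cap home, 98 mm fully raised
- racked4_cap (a joint): how far the cap of racked4 is raised, m: 0 = fully home (its skirt on the black collar), 0.018 = fully raised (18 mm of white neck shows). A detent holds it at any height; about 6 N slides it along the canister's axis, so the canister can be lifted by its cap
- racked5: end-mill canister standing in cell 5 from the start; None if that cell starts empty. 150 g: grey foot 52 mm across, 10 high; clear body 28 across; black collar 36 across from 40 to 45 mm up; white neck 24 across; orange cap 32 across, 35 tall. Origin: centre of the underside, z up. Cap top at 80 mm with cap home, 98 mm fully raised
- racked5_cap (a joint): how far the cap of racked5 is raised, m: 0 = fully home (its skirt on the black collar), 0.018 = fully raised (18 mm of white neck shows). A detent holds it at any height; about 6 N slides it along the canister's axis, so the canister can be lifted by its cap
- racked6: end-mill canister standing in cell 6 from the start; None if that cell starts empty. 150 g: grey foot 52 mm across, 10 high; clear body 28 across; black collar 36 across from 40 to 45 mm up; white neck 24 across; orange cap 32 across, 35 tall. Origin: centre of the underside, z up. Cap top at 80 mm with cap home, 98 mm fully raised
- racked6_cap (a joint): how far the cap of racked6 is raised, m: 0 = fully home (its skirt on the black collar), 0.018 = fully raised (18 mm of white neck shows). A detent holds it at any height; about 6 N slides it along the canister's axis, so the canister can be lifted by its cap
- spare1: spare end-mill canister with raised cap, standing on the blue mat (1 mm thick). 150 g: grey foot 52 mm across, 10 high; clear body 28 across; black collar 36 across from 40 to 45 mm up; white neck 24 across; orange cap 32 across, 35 tall. Origin: centre of the underside, z up. Cap top at 80 mm with cap home, 98 mm fully raised
- spare1_cap (a joint): how far the cap of spare1 is raised, m: 0 = fully home (its skirt on the black collar), 0.018 = fully raised (18 mm of white neck shows). A detent holds it at any height; about 6 N slides it along the canister's axis, so the canister can be lifted by its cap
- spare2: spare end-mill canister with raised cap, standing on the blue mat (1 mm thick). 150 g: grey foot 52 mm across, 10 high; clear body 28 across; black collar 36 across from 40 to 45 mm up; white neck 24 across; orange cap 32 across, 35 tall. Origin: centre of the underside, z up. Cap top at 80 mm with cap home, 98 mm fully raised
- spare2_cap (a joint): how far the cap of spare2 is raised, m: 0 = fully home (its skirt on the black collar), 0.018 = fully raised (18 mm of white neck shows). A detent holds it at any height; about 6 N slides it along the canister's axis, so the canister can be lifted by its cap
- spare3: spare end-mill canister with raised cap, standing on the blue mat (1 mm thick). 150 g: grey foot 52 mm across, 10 high; clear body 28 across; black collar 36 across from 40 to 45 mm up; white neck 24 across; orange cap 32 across, 35 tall. Origin: centre of the underside, z up. Cap top at 80 mm with cap home, 98 mm fully raised
- spare3_cap (a joint): how far the cap of spare3 is raised, m: 0 = fully home (its skirt on the black collar), 0.018 = fully raised (18 mm of white neck shows). A detent holds it at any height; about 6 N slides it along the canister's axis, so the canister can be lifted by its cap
- spare4: spare end-mill canister with raised cap, standing on the blue mat (1 mm thick). 150 g: grey foot 52 mm across, 10 high; clear body 28 across; black collar 36 across from 40 to 45 mm up; white neck 24 across; orange cap 32 across, 35 tall. Origin: centre of the underside, z up. Cap top at 80 mm with cap home, 98 mm fully raised
- spare4_cap (a joint): how far the cap of spare4 is raised, m: 0 = fully home (its skirt on the black collar), 0.018 = fully raised (18 mm of white neck shows). A detent holds it at any height; about 6 N slides it along the canister's axis, so the canister can be lifted by its cap
- done_top (a point): centre of the top of the green done button (36 mm across, in a black housing on the bench), 23 mm above the bench when up; it travels 7 mm straight down against a spring (5 N fully down) and comes back up
- wash_bottle: bystander: white wash bottle with a bent spout, 58 mm across, 175 mm tall; origin: centre of its underside
- jar: bystander: glass jar with dark lid, 56 mm across, 60 mm tall; origin: centre of its underside
There are look-alikes about, which are no part of the job. Leave any yellow look-alike of the racked3 alone.

How it is judged:
By the outcome, as a careful person would: the job done as asked, in the order asked, and still so for the second after the job is handed in, with the robot touching nothing.
Of racked1, racked2, racked3, racked4, racked5, racked6 only 2 to 3 are there at a start; the rules pass over those that are not, and their reading is None.
At some moment in a run one of spare1, spare2, spare3, spare4 may be knocked a few centimetres aside while the robot is not near it.
It also fails if it takes over 210 s, if anything falls off the work surface, if the arm or the gripper's body presses on something with over 40 N, if the wrist force passes 120 N, or if a joint passes its speed limit or range.

## Working session

There is one attempt and no reset: what is moved stays moved. The work goes in short steps, Python scripts to look and compute and a tool call to move; the robot and the scene stay as the last step left them, time stands still between calls to the robot, and variables do not carry over. Pictures are saved under pics/ and viewed, at most 14 in all, crops included, and the job is handed in when it is done.

Besides the shell and the picture viewer there is one more tool, called after ">>>" as name([rows], argument=value, ...), one row to a line, values as JSON. apply_moves: Moves the arm, as the interface text tells. Its arguments: {"type":"object","properties":{"targets":{"type":"array","items":{"type":"array"}},"squeeze":{"type":"number"}},"required":["targets"]}

```bash
mkdir -p pics; ls; cat > h.py <<'E'
import numpy as np, cv2
from rig import ctrl, capture, camera_info
def rays(info,px):
    px=np.atleast_2d(np.asarray(px,float)); f=210/np.tan(np.radians(info['vfov'])/2)
    d=(px-[info['cx'],info['cy']])/f; u=d.copy()
    for _ in range(20): u=d/(1+info['k1']*(u**2).sum(1,keepdims=True))
    return np.c_[u,np.ones(len(u))]
def plane(info,px,z):
    E=np.array(info['extrinsics']); r=rays(info,px)@E[:3,:3].T; o=E[:3,3]
    return o+r*((z-o[2])/r[:,2])[:,None]
def cloud(info,depth):
    h,w=depth.shape; v,u=np.mgrid[:h,:w]; E=np.array(info['extrinsics'])
    p=rays(info,np.c_[u.ravel(),v.ravel()])*depth.reshape(-1,1)
    return (p@E[:3,:3].T+E[:3,3]).reshape(h,w,3)
E
python3 - <<'E'
from h import *
for n in('scene','top'):
    i=camera_info(n);p,d=capture(n);cv2.imwrite(f'pics/{n}0.png',p);np.savez(f'{n}0.npz',p=p,d=d)
    print(n,i['vfov'],i['cx'],i['cy'],i['k1'],np.round(i['extrinsics'],3).tolist(),(d==0).mean())
s=ctrl.sense();print(s)
E
```

```text
pics
scene 54.41358006801882 280.46876992974666 207.06108149597657 0.02104247036517898 [[-0.601, 0.486, -0.634, 1191.756], [0.799, 0.384, -0.462, 501.142], [0.019, -0.785, -0.62, 709.12], [0.0, 0.0, 0.0, 1.0]] 0.008707482993197279
top 49.941189384122595 281.248773986168 216.4257225484582 -0.1419986890259099 [[0.009, -0.994, 0.111, 442.028], [-1.0, -0.011, -0.016, 50.669], [0.017, -0.11, -0.994, 1094.078], [0.0, 0.0, 0.0, 1.0]] 0.0039625850340136055
{'time_s': 0.1, 'joints': array([ 9.75602494e-01,  3.13393544e-01,  1.49833838e+00, -2.44909299e-05,
        1.33098507e+00, -2.23371176e-01]), 'dq': array([-0.00083346, -0.00226599, -0.00234719, -0.0008438 ,  0.00137888,
       -0.00073313]), 'tau': array([ 1.94078886e-03, -4.12898183e+01, -2.60140514e+01, -2.05352426e-04,
        3.07116599e-03,  3.11910719e-05]), 'eef_pos': array([190.61711951, 488.93797375, 230.80111255]), 'ee_rot': array([-2.12806063e-04,  1.84839341e-01,  9.82768590e-01, -5.20473576e-04]), 'force': array([ 0.13537646, -0.32757217, -0.43512134]), 'wrist_torque': array([-0.02085998,  0.00442376, -0.02126778]), 'grip_force': 0.0, 'grip_width': 1.0000413606857812}
```

View pics/top0.png

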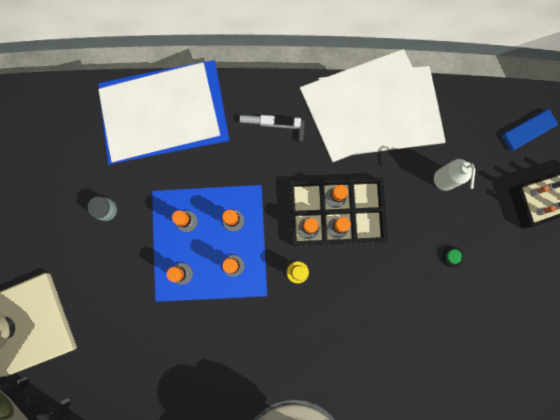

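View pics/scene0.png

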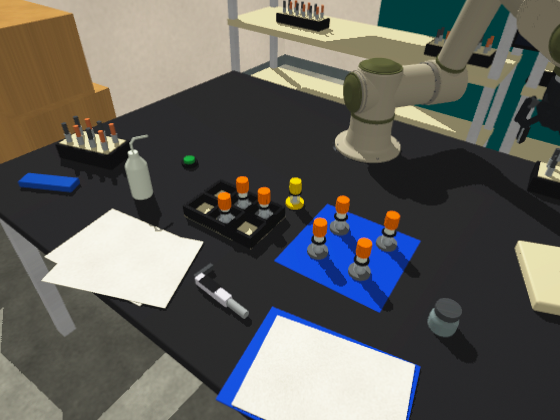

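The top view shows the rack at about (338,210), holding canisters at (340,193), (311,226) and (342,226). Three cells are empty: (306,197), (367,195) and (368,226). Four spares stand on the mat at (181,218), (231,217), (176,274) and (232,265). The yellow look-alike is at (298,272), the green button at (454,257), the bottle at (455,175) and the jar at (102,209).

```bash
cat >> h.py <<'E'
def blobs(hsv,lo,hi,amin=40):
    m=cv2.inRange(hsv,np.array(lo),np.array(hi)); n,l,s,c=cv2.connectedComponentsWithStats(m)
    return [(l==k) for k in range(1,n) if s[k,4]>=amin]
def caps(p,d,info):
    W=cloud(info,d); hsv=cv2.cvtColor(p,cv2.COLOR_BGR2HSV); out=[]
    for m in blobs(hsv,(3,170,110),(16,255,255)):
        z=W[m][:,2]; zt=np.percentile(z,90); t=m&(abs(W[...,2]-zt)<5)
        v,u=np.nonzero(t); q=W[t]; out.append((u.mean(),v.mean(),*((q.min(0)+q.max(0))/2)[:2],*np.ptp(q,0)[:2],np.median(q[:,2]),t.sum()))
    return np.array(out)
E
python3 - <<'E'
from h import *
np.set_printoptions(suppress=True,precision=1,linewidth=150)
for n in('top','scene'):
    i=camera_info(n);z=np.load(n+'0.npz');p,d=z['p'],z['d'];W=cloud(i,d);hsv=cv2.cvtColor(p,cv2.COLOR_BGR2HSV)
    print(n,'bench z',np.median(W[330:360,330:400,2]) if n=='top' else '');print(caps(p,d,i))
    for nm,lo,hi in(('green',(45,120,50),(80,255,255)),('yellow',(22,150,100),(35,255,255))):
        for m in blobs(hsv,lo,hi):
            q=W[m];v,u=np.nonzero(m);print(nm,u.mean(),v.mean(),np.median(q,0),(q.min(0)+q.max(0))/2,np.ptp(q,0),m.sum())
# cream cell floors in rack
i=camera_info('top');z=np.load('top0.npz');p,d=z['p'],z['d'];W=cloud(i,d)
z=W[...,2]; roi=np.zeros(z.shape,bool);roi[170:255,280:395]=1
w=roi&(abs(z-36)<6);q=W[w];print('walls',w.sum(),np.median(q[:,2]),cv2.minAreaRect(q[:,:2].astype(np.float32)))
hsv=cv2.cvtColor(p,cv2.COLOR_BGR2HSV)
m=cv2.inRange(hsv,(15,20,120),(35,140,255)).astype(bool)&roi
n,l,s,c=cv2.connectedComponentsWithStats(m.astype(np.uint8))
for k in range(1,n):
    if s[k,4]>80: print('floor',c[k],s[k],np.median(W[l==k],0))
E
```

```text
top bench z 1.0983560693555319
[[ 340.   191.4  611.4  -96.7   30.2   29.6   94.6  132. ]
 [ 178.7  217.1  549.1  262.6   27.4   27.6   97.9  123. ]
 [ 229.5  216.5  551.4  149.5   29.4   29.2   98.8  142. ]
 [ 343.2  224.1  537.1 -103.    31.2   31.3  102.5  144. ]
 [ 310.7  224.9  535.6  -30.8   29.4   29.3   97.1  144. ]
 [ 229.5  265.3  443.   147.3   28.7   29.1   98.5  153. ]
 [ 173.8  273.5  423.5  271.2   28.8   29.9   98.4  148. ]]
green 454.0260416666667 255.96875 [ 468.6 -388.2   24.2] [ 468.9 -391.4   20.3] [34.6 39.8 19.2] 192
yellow 297.4433249370277 272.09823677581863 [430.   -4.3  14.2] [429.1   8.8 545.3] [  53.2   83.7 1097.6] 397
scene bench z 
[[  86.9  119.5  603.9 -688.    12.3   15.2  113.8   15. ]
 [ 110.5  124.4  579.1 -603.    13.     9.9  114.5   13. ]
 [  75.6  126.3  652.  -672.3   10.7   15.5  114.7   14. ]
 [ 100.   131.5  626.3 -588.8   10.8   14.3  114.2   16. ]
 [ 241.8  180.4  538.6 -101.9   32.4   32.9  100.4   79. ]
 [ 263.6  191.5  536.4  -29.7   32.3   29.6   95.1   84. ]
 [ 224.1  196.7  613.3  -98.3   31.8   33.9   92.2   81. ]
 [ 342.8  200.3
[... 355 characters left out ...]
8 185.10362694300517 [437.3  -1.9  69. ] [380.1 -39.   39.8] [137.6 100.3  84.1] 193
yellow 294.0769230769231 203.53846153846155 [441.3   2.6   8.7] [424.4 -10.    5.2] [68.  63.6 14.9] 143
walls 2174 37.05098154862446 ((575.82958984375, -102.35649871826172), (155.7390899658203, 225.77386474609375), 2.990696430206299)
floor [365.4 195.2] [354 184  24  24 526] [ 618.  -172.9    7.4]
floor [306.6 197.8] [294 186  26  24 568] [609.  -28.1   7.2]
floor [340.1 204. ] [326 190  23  19  85] [ 591.6 -120.2    7.3]
floor [367.5 224.8] [356 213  24  25 557] [ 544.2 -177.2    7.3]
floor [336.4 216.4] [327 214  23  10  90] [565.5 -98.    6.9]
floor [308.9 227.5] [296 216  26  25 226] [537.9 -37.    7. ]
```

>>> apply_moves([
  [85,[362,-338,-71],[0,0,24.3]],
  [85,[362,-338,-71],[0,0,24.3]],
  [85,[362,-338,-71],[0,0,24.3]],
  [85,[362,-338,-71],[0,0,24.3]],
  [85,[362,-338,-71],[0,0,24.3]],
  [85,[362,-338,-71],[0,0,24.3]],
  [85,[362,-338,-71],[0,0,24.3]],
  [85,[362,-338,-71],[0,0,24.3]],
  [85,[362,-338,-71],[0,0,24.3]],
  [85,[362,-338,-71],[0,0,24.3]],
  [85,[362,-338,-71],[0,0,24.3]],
  [85,[362,-338,-71],[0,0,24.3]],
  [85,[362,-338,-71],[0,0,24.3]],
  [85,[362,-338,-71],[0,0,24.3]],
  [85,[362,-338,-71],[0,0,24.3]],
], squeeze=40)

```text
time_s: 1.6
eef_pos: [552.1, 152.3, 160.7]
ee_rot: [0.0, -0.027, 1.0, 0.0]
force: [0.1, -0.5, 0.0]
grip_width: 0.995
grip_force: 0.0
```

```bash
cat > look.py <<'E'
from h import *
import sys
np.set_printoptions(suppress=True,precision=1,linewidth=150)
s=ctrl.sense();print('t',s['time_s'],'pos',s['eef_pos'],'q',np.round(s['ee_rot'],3),'F',s['force'],'grip',s['grip_width']*85.4,s['grip_force'])
for n in sys.argv[2:]:
    i=camera_info(n);p,d=capture(n);cv2.imwrite(f'pics/{n}{sys.argv[1]}.png',p);np.savez(f'{n}{sys.argv[1]}.npz',p=p,d=d)
    print(n);c=caps(p,d,i);print(c[(c[:,2]<720)&(abs(c[:,3])<350)])
E
python3 look.py 1 wrist top scene
```

```text
t 1.6 pos [552.1 152.3 160.7] q [ 0. -0.  1.  0.] F [ 0.1 -0.5  0. ] grip 85.01164129788167 0.0
wrist
[[485.2  43.  423.1 272.3  29.6  32.5  96.7 649. ]
 [284.9  76.6 452.4 149.3  13.1  29.1  97.  122. ]
 [ 40.1 183.8 534.7 -28.8  31.5  29.9  94.3 380. ]
 [280.6 204.1 540.1 150.4  11.3  28.6  95.6 136. ]
 [417.8 214.  545.9 257.7  28.8  22.   92.4 241. ]
 [  2.9 264.2 613.  -84.7  25.6   9.6  76.6 157. ]]
top
[[ 340.2  191.4  610.4  -97.8   31.8   27.4   94.3  142. ]
 [ 343.1  223.8  538.1 -102.9   29.4   31.3  102.3  146. ]
 [ 310.7  224.7  535.5  -30.7   29.3   29.4   97.1  146. ]]
scene
[[ 241.8  180.3  539.5 -100.9   31.6   31.3  100.4   75. ]
 [ 263.5  191.5  537.7  -31.    30.3   34.4   95.7   83. ]
 [ 224.1  196.9  613.8  -98.1   31.3   32.5   92.1   82. ]
 [ 342.8  201.2  449.1  148.8   23.4   29.4   96.9   29. ]
 [ 392.6  215.9  425.9  272.4   34.1   29.4   97.1  101. ]
 [ 320.1  223.   555.1  151.5   32.1   30.    97.5  108. ]
 [ 364.4  243.4  551.8  264.4   30.3   30.6   96.8  123. ]]
```

>>> apply_moves([
  [75,[1,-1,-30],[0,0,0]],
  [70,[1,-1,-60],[0,0,0]],
  [70,[1,-1,-85],[0,0,0]],
  [70,[1,-1,-103],[0,0,0]],
  [70,[1,-1,-104],[0,0,0]],
  [28,[1,-1,-104],[0,0,0]],
  [28,[1,-1,-104],[0,0,0]],
  [28,[1,-1,-104],[0,0,0]],
  [28,[1,-1,-104],[0,0,0]],
  [28,[1,-1,-104],[0,0,0]],
  [28,[1,-1,-104],[0,0,0]],
  [28,[1,-1,-104],[0,0,0]],
  [28,[1,-1,-104],[0,0,0]],
])

```text
time_s: 3.05
eef_pos: [554.4, 150.5, 57.4]
ee_rot: [0.001, -0.026, 1.0, 0.0]
force: [-1.4, 2.8, 5.6]
grip_width: 0.365
grip_force: 39.5
```

>>> apply_moves([
  [28,[0,0,20],[0,0,0]],
  [28,[0,0,45],[0,0,0]],
  [28,[0,0,70],[0,0,0]],
  [28,[10,-30,75],[0,0,0]],
  [28,[20,-60,75],[0,0,0]],
  [28,[30,-90,75],[0,0,0]],
  [28,[40,-120,75],[0,0,0]],
  [28,[50,-150,75],[0,0,0]],
  [28,[54,-170,75],[0,0,0]],
  [28,[54,-179,75],[0,0,0]],
  [28,[54,-179,75],[0,0,0]],
  [28,[54,-179,75],[0,0,0]],
  [28,[54,-179,75],[0,0,0]],
])

```text
time_s: 4.35
eef_pos: [607.5, -27.7, 131.3]
ee_rot: [-0.0, -0.027, 1.0, 0.0]
force: [-0.4, 0.7, -1.7]
grip_width: 0.362
grip_force: 40.1
```

```bash
python3 look.py 2 scene wrist; python3 -c "
import cv2
a=cv2.imread('pics/scene2.png')[120:330,130:410];b=cv2.imread('pics/wrist2.png')
cv2.imwrite('pics/c2.png',cv2.vconcat([cv2.resize(a,(400,300)),cv2.resize(b,(400,300))]))"
```

```text
t 4.35 pos [607.5 -27.7 131.3] q [-0. -0.  1.  0.] F [-0.4  0.7 -1.7] grip 30.948338792763508 40.12145316170063
scene
[[243.  179.7 611.2 -31.   25.8  31.3 171.   62. ]
 [263.5 191.4 536.6 -30.2  33.3  31.   95.7  81. ]
 [224.4 196.9 613.8 -97.2  32.9  31.9  92.6  74. ]
 [342.8 200.2 446.4 148.9  30.5  30.7  97.5  89. ]
 [392.6 215.8 425.2 272.   34.2  30.   97.  101. ]
 [364.4 243.6 552.4 264.8  30.   30.   96.4 126. ]]
wrist
[[ 152.4  116.2  537.  -101.4   31.1   31.1  100.5 2612. ]
 [ 279.9  118.1  534.7  -30.8   30.9   30.8   95.7 2451. ]
 [ 170.6  234.   610.6  -97.8   31.8   31.4   92.6 1798. ]
 [ 277.4  305.6  604.6  -28.4   32.1   31.7  171.4 4380. ]]
```

View pics/c2.png

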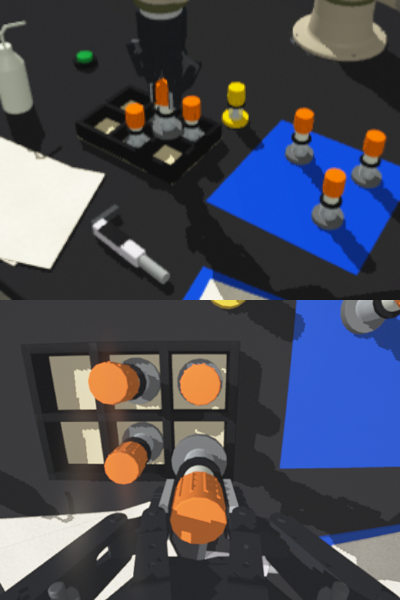

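The held spare (wrist crop, cap at about (198,520)) hangs over the empty cell 6, and the cap is gripped squarely. I'll check the rack walls and the foot in the wrist depth before lowering.

```bash
python3 - <<'E'
from h import *
np.set_printoptions(suppress=True,precision=1,linewidth=150)
i=camera_info('wrist');z=np.load('wrist2.npz');W=cloud(i,z['d'])
x,y,h=W[...,0],W[...,1],W[...,2]
w=(abs(h-36.5)<2.5)&(x>480)&(x<680)&(y>-240)&(y<30);q=W[w]
print(w.sum(),np.median(q[:,2]),cv2.minAreaRect(q[:,:2].astype(np.float32)),q.min(0),q.max(0))
f=(h>65)&(h<100)&(abs(x-607)<45)&(abs(y+28)<35);q=W[f];print('foot',f.sum(),q.min(0),q.max(0))
for a in range(65,100,5):
  k=f&(abs(h-a-2.5)<2.5);
  if k.sum()>10: print(a,k.sum(),W[k].min(0),W[k].max(0))
E
```

```text
16757 35.55654279944133 ((574.7774047851562, -101.59347534179688), (154.41363525390625, 226.78054809570312), 3.1339211463928223) [ 491.8 -218.2   34. ] [657.1  15.2  38.5]
foot 2447 [578.8 -53.6  73.9] [618.6  -2.6  99.8]
75 112 [578.8 -51.6  75.1] [594.3  -5.1  79.9]
80 2003 [578.8 -53.6  80.1] [618.6  -2.6  85. ]
85 118 [580.9 -50.8  85. ] [605.9  -5.1  89.9]
90 104 [590.6 -41.3  90. ] [600.5 -15.1  94.9]
95 101 [590.3 -39.7  95. ] [597.  -16.9  99.8]
```

>>> apply_moves([
  [28,[2,0,-10],[0,0,0]],
  [28,[2,0,-25],[0,0,0]],
  [28,[2,0,-40],[0,0,0]],
  [28,[2,0,-50],[0,0,0]],
  [28,[2,0,-57],[0,0,0]],
  [28,[2,0,-62],[0,0,0]],
  [28,[2,0,-66],[0,0,0]],
  [28,[2,0,-69],[0,0,0]],
  [28,[2,0,-71],[0,0,0]],
  [28,[2,0,-72],[0,0,0]],
  [28,[2,0,-72],[0,0,0]],
])

```text
time_s: 5.55
eef_pos: [610.1, -28.8, 60.3]
ee_rot: [0.001, -0.026, 1.0, -0.0]
force: [-1.6, 1.7, 4.0]
grip_width: 0.366
grip_force: 40.7
```

>>> apply_moves([
  [50,[0,0,0],[0,0,0]],
  [50,[0,0,0],[0,0,0]],
  [50,[0,0,0],[0,0,0]],
  [50,[0,0,0],[0,0,0]],
  [50,[0,0,20],[0,0,0]],
  [50,[0,0,45],[0,0,0]],
  [0,[-2,0,65],[0,0,0]],
  [0,[-2,0,65],[0,0,0]],
  [0,[-2,0,65],[0,0,0]],
  [0,[-2,0,65],[0,0,0]],
  [0,[-2,0,65],[0,0,0]],
  [0,[-2,0,65],[0,0,0]],
  [0,[-2,0,65],[0,0,0]],
  [0,[-2,0,65],[0,0,0]],
  [0,[-2,0,65],[0,0,0]],
  [0,[-2,0,65],[0,0,0]],
])

```text
time_s: 7.15
eef_pos: [607.7, -28.9, 124.3]
ee_rot: [0.0, -0.026, 1.0, -0.0]
force: [-0.2, 0.3, 0.1]
grip_width: 0.002
grip_force: 0.0
```

```bash
python3 look.py 3 scene wrist
```

```text
t 7.15 pos [607.7 -28.9 124.3] q [ 0. -0.  1. -0.] F [-0.2  0.3  0.1] grip 0.13381316070487784 0.0
scene
[[263.5 191.6 537.5 -30.4  31.6  31.3  95.5  85. ]
 [224.3 196.9 614.3 -96.4  31.   32.2  92.5  74. ]
 [342.7 200.3 445.2 148.7  34.6  32.7  97.   93. ]
 [245.7 204.  610.9 -27.7  31.4  30.8 100.1  90. ]
 [392.5 215.9 425.8 272.2  31.4  29.3  96.9 104. ]
 [364.4 243.6 551.6 264.5  30.9  29.5  96.4 125. ]]
wrist
[[ 149.   116.5  537.  -101.2   31.4   31.   100.5 2839. ]
 [ 281.9  118.3  534.6  -30.6   30.8   30.8   95.7 2651. ]
 [ 168.7  238.4  610.8  -97.5   31.8   32.2   92.6 1922. ]
 [ 278.6  238.1  604.2  -28.8   25.9   31.9  100.1 1520. ]]
```

>>> apply_moves([
  [0,[0,0,-15],[0,0,0]],
  [0,[0,0,-22],[0,0,0]],
  [0,[0,0,-25],[0,0,0]],
  [0,[0,0,-27],[0,0,0]],
  [0,[0,0,-29],[0,0,0]],
  [0,[0,0,-31],[0,0,0]],
  [0,[0,0,-33],[0,0,0]],
  [0,[0,0,-35],[0,0,0]],
  [0,[0,0,-37],[0,0,0]],
  [0,[0,0,-38],[0,0,0]],
  [0,[0,0,-38],[0,0,0]],
])

```text
time_s: 8.35
eef_pos: [607.9, -28.9, 87.0]
ee_rot: [0.0, -0.026, 1.0, -0.0]
force: [-2.2, 0.8, 4.6]
grip_width: -0.002
grip_force: 2.1
```

>>> apply_moves([
  [0,[0,0,-1],[0,0,0]],
  [0,[0,0,-2],[0,0,0]],
  [0,[0,0,-2],[0,0,0]],
])

```text
time_s: 8.65
eef_pos: [608.2, -29.0, 86.2]
ee_rot: [0.001, -0.026, 1.0, -0.0]
force: [-4.4, 0.3, 13.4]
grip_width: -0.001
grip_force: 6.3
```

>>> apply_moves([
  [0,[0,0,-1],[0,0,0]],
  [0,[0,0,-1],[0,0,0]],
  [0,[0,0,20],[0,0,0]],
  [0,[0,0,40],[0,0,0]],
  [0,[2,-35,40],[0,0,0]],
  [0,[4,-69,40],[0,0,0]],
  [0,[4,-69,40],[0,0,0]],
  [0,[4,-69,40],[0,0,0]],
  [0,[4,-69,25],[0,0,0]],
  [0,[4,-69,12],[0,0,0]],
  [0,[4,-69,9],[0,0,0]],
  [0,[4,-69,7],[0,0,0]],
  [0,[4,-69,5],[0,0,0]],
  [0,[4,-69,3],[0,0,0]],
  [0,[4,-69,1],[0,0,0]],
  [0,[4,-69,0],[0,0,0]],
  [0,[4,-69,-1],[0,0,0]],
  [0,[4,-69,-1],[0,0,0]],
])

```text
time_s: 10.45
eef_pos: [612.5, -97.4, 86.2]
ee_rot: [0.001, -0.027, 1.0, -0.0]
force: [-5.5, 2.4, 17.9]
grip_width: -0.002
grip_force: 9.0
```

>>> apply_moves([
  [0,[0,0,20],[0,0,0]],
  [0,[0,0,40],[0,0,0]],
  [0,[-35,-2,40],[0,0,0]],
  [0,[-74,-4,40],[0,0,0]],
  [0,[-74,-4,40],[0,0,0]],
  [0,[-74,-4,40],[0,0,0]],
  [0,[-74,-4,28],[0,0,0]],
  [0,[-74,-4,20],[0,0,0]],
  [0,[-74,-4,17],[0,0,0]],
  [0,[-74,-4,14],[0,0,0]],
  [0,[-74,-4,11],[0,0,0]],
  [0,[-74,-4,8],[0,0,0]],
  [0,[-74,-4,6],[0,0,0]],
  [0,[-74,-4,4],[0,0,0]],
  [0,[-74,-4,2],[0,0,0]],
  [0,[-74,-4,1],[0,0,0]],
  [0,[-74,-4,0],[0,0,0]],
  [0,[-74,-4,0],[0,0,0]],
])

```text
time_s: 12.25
eef_pos: [539.0, -102.1, 85.9]
ee_rot: [0.001, -0.026, 1.0, -0.001]
force: [-7.4, 2.7, 26.0]
grip_width: 0.002
grip_force: 13.1
```

>>> apply_moves([
  [0,[0,0,20],[0,0,0]],
  [0,[0,0,40],[0,0,0]],
  [0,[-1,35,40],[0,0,0]],
  [0,[-2,71,40],[0,0,0]],
  [0,[-2,71,40],[0,0,0]],
  [0,[-2,71,40],[0,0,0]],
  [0,[-2,71,25],[0,0,0]],
  [0,[-2,71,16],[0,0,0]],
  [0,[-2,71,12],[0,0,0]],
  [0,[-2,71,9],[0,0,0]],
  [0,[-2,71,6],[0,0,0]],
  [0,[-2,71,4],[0,0,0]],
  [0,[-2,71,2],[0,0,0]],
  [0,[-2,71,1],[0,0,0]],
  [0,[-2,71,0],[0,0,0]],
  [0,[-2,71,0],[0,0,0]],
])

```text
time_s: 13.85
eef_pos: [536.7, -31.7, 86.1]
ee_rot: [0.001, -0.026, 1.0, -0.001]
force: [-8.2, -0.3, 23.6]
grip_width: -0.0
grip_force: 11.7
```

>>> apply_moves([
  [0,[0,0,30],[0,0,0]],
  [40,[0,0,70],[0,0,0]],
  [70,[-45,90,75],[0,0,0]],
  [70,[-90,179,75],[0,0,0]],
  [70,[-90,179,75],[0,0,0]],
  [70,[-90,179,75],[0,0,0]],
  [70,[-90,179,75],[0,0,0]],
  [70,[-90,179,75],[0,0,0]],
  [70,[-90,179,75],[0,0,0]],
  [70,[-90,179,75],[0,0,0]],
  [70,[-90,179,75],[0,0,0]],
])

```text
time_s: 14.95
eef_pos: [446.2, 147.2, 158.2]
ee_rot: [-0.0, -0.025, 1.0, -0.0]
force: [-0.7, 0.1, -0.4]
grip_width: 0.821
grip_force: 0.0
```

```bash
python3 look.py 4 scene top wrist
```

```text
t 14.95 pos [446.2 147.2 158.2] q [-0. -0.  1. -0.] F [-0.7  0.1 -0.4] grip 70.14896655154169 0.0
scene
[[ 242.2  185.2  539.4 -102.1   30.9   29.2   85.4   76. ]
 [ 263.5  194.7  537.9  -29.2   31.6   30.7   85.6   85. ]
 [ 224.3  199.1  613.6  -95.5   31.8   30.6   85.2   84. ]
 [ 342.8  200.3  444.8  148.6   30.9   30.2   97.1   91. ]
 [ 245.8  208.8  609.7  -27.9   29.8   31.2   85.3   89. ]
 [ 392.6  215.8  425.3  272.5   30.5   29.7   96.9  101. ]
 [ 364.5  243.5  552.1  264.3   32.2   28.8   96.3  125. ]]
top
[[ 339.9  192.   611.3  -98.8   27.9   27.7   87.1  135. ]
 [ 309.5  193.5  607.2  -29.1   30.3   29.5   86.9  139. ]
 [ 178.8  217.2  548.1  262.7   29.1   27.8   97.5  130. ]
 [ 310.4  225.2  534.4  -31.6   29.4   29.4   87.2  143. ]
 [ 342.   224.6  537.1 -102.7   29.6   27.5   87.1  141. ]]
wrist
[[453.8 178.4 407.9 269.4   3.7  13.1  93.1  55. ]
 [473.1 200.4 421.5 283.1  27.4  10.6  96.9  44. ]
 [286.3 201.5 433.2 150.7  13.1  25.3  95.4  99. ]
 [433.5 205.6 428.5 259.4  13.3   8.   92.8  73. ]
 [  5.3 298.3 537.7 -89.1  25.7   9.4  80.4 236. ]
 [ 74.  297.4 534.1 -29.9  32.   32.   82.6 311. ]
 [ 20.2 358.8 607.9 -96.1  29.7  31.1  82.6 269. ]]
```

>>> apply_moves([
  [70,[-2,1,-30],[0,0,0]],
  [70,[-2,1,-60],[0,0,0]],
  [70,[-2,1,-85],[0,0,0]],
  [70,[-2,1,-100],[0,0,0]],
  [70,[-2,1,-101],[0,0,0]],
  [28,[-2,1,-101],[0,0,0]],
  [28,[-2,1,-101],[0,0,0]],
  [28,[-2,1,-101],[0,0,0]],
  [28,[-2,1,-101],[0,0,0]],
  [28,[-2,1,-101],[0,0,0]],
  [28,[-2,1,-101],[0,0,0]],
  [28,[-2,1,-101],[0,0,0]],
  [28,[-2,1,-101],[0,0,0]],
])

```text
time_s: 16.4
eef_pos: [444.3, 149.2, 58.1]
ee_rot: [0.001, -0.026, 1.0, 0.0]
force: [-1.1, -0.3, 6.6]
grip_width: 0.368
grip_force: 39.4
```

>>> apply_moves([
  [28,[0,0,25],[0,0,0]],
  [28,[0,0,60],[0,0,0]],
  [28,[0,0,95],[0,0,0]],
  [28,[0,0,115],[0,0,0]],
  [28,[20,-35,115],[0,0,0]],
  [28,[40,-75,115],[0,0,0]],
  [28,[60,-115,115],[0,0,0]],
  [28,[80,-155,115],[0,0,0]],
  [28,[100,-195,115],[0,0,0]],
  [28,[120,-235,115],[0,0,0]],
  [28,[140,-270,115],[0,0,0]],
  [28,[155,-300,115],[0,0,0]],
  [28,[170,-315,115],[0,0,0]],
  [28,[171,-321,115],[0,0,0]],
  [28,[171,-321,95],[0,0,0]],
  [28,[171,-321,75],[0,0,0]],
  [28,[171,-321,75],[0,0,0]],
  [28,[171,-321,75],[0,0,0]],
])

```text
time_s: 18.2
eef_pos: [614.6, -171.3, 132.9]
ee_rot: [-0.0, -0.026, 1.0, 0.0]
force: [-0.2, -0.9, -0.5]
grip_width: 0.364
grip_force: 40.3
```

```bash
cat > foot.py <<'E'
from h import *
import sys
np.set_printoptions(suppress=True,precision=1,linewidth=150)
i=camera_info('wrist');z=np.load(f'wrist{sys.argv[1]}.npz');W=cloud(i,z['d'])
x,y,h=W[...,0],W[...,1],W[...,2];tx,ty,tz=ctrl.sense()['eef_pos']
w=(abs(h-36)<3)&(x>485)&(x<665)&(y>-228)&(y<25);q=W[w]
print(w.sum(),cv2.minAreaRect(q[:,:2].astype(np.float32)))
f=(h>tz-56)&(h<tz-43)&(abs(x-tx)<40)&(abs(y-ty)<35);q=W[f];print('foot',f.sum(),q.min(0),q.max(0),'centre est',q[:,0].min()+26,(q[:,1].min()+q[:,1].max())/2)
E
python3 look.py 5 wrist; python3 foot.py 5
```

```text
t 18.2 pos [ 614.6 -171.3  132.9] q [-0. -0.  1.  0.] F [-0.2 -0.9 -0.5] grip 31.055772276290014 40.26137927874515
wrist
[[ 377.2  131.6  545.6 -112.6   11.9   10.6   82.9   70. ]
 [ 420.   103.7  529.8  -94.4   16.7   16.8   85.3   39. ]
 [ 495.8  135.   534.9  -31.4   32.7   32.1   82.2  184. ]
 [ 407.5  138.1  545.9  -96.5   13.2   18.7   85.1   37. ]
 [ 390.3  217.3  610.7  -98.1   31.7   30.3   83.8   89. ]
 [ 482.3  227.1  606.8  -29.    31.7   31.    83.7  130. ]
 [ 401.5  242.5  617.4  -89.    17.8   13.8   85.3   23. ]
 [ 277.5  312.7  612.5 -171.9   31.4   31.   171.9 2335. ]]
16010 ((575.5699462890625, -101.58938598632812), (154.37924194335938, 226.90948486328125), 3.0220372676849365)
foot 2188 [ 587.6 -198.1   77.7] [ 627.6 -146.7   90.6] centre est 613.5821545587935 -172.3722751218486
```

>>> apply_moves([
  [28,[2,1,-10],[0,0,0]],
  [28,[2,1,-25],[0,0,0]],
  [28,[2,1,-40],[0,0,0]],
  [28,[2,1,-50],[0,0,0]],
  [28,[2,1,-57],[0,0,0]],
  [28,[2,1,-62],[0,0,0]],
  [28,[2,1,-66],[0,0,0]],
  [28,[2,1,-69],[0,0,0]],
  [28,[2,1,-71],[0,0,0]],
  [28,[2,1,-72],[0,0,0]],
  [28,[2,1,-72],[0,0,0]],
])

```text
time_s: 19.35
eef_pos: [617.0, -171.0, 61.2]
ee_rot: [0.0, -0.026, 1.0, -0.0]
force: [-2.3, 0.6, 5.0]
grip_width: 0.362
grip_force: 40.7
```

>>> apply_moves([
  [50,[0,0,0],[0,0,0]],
  [50,[0,0,0],[0,0,0]],
  [50,[0,0,0],[0,0,0]],
  [50,[0,0,0],[0,0,0]],
  [50,[0,0,20],[0,0,0]],
  [50,[0,0,45],[0,0,0]],
  [0,[-1,-1,65],[0,0,0]],
  [0,[-1,-1,65],[0,0,0]],
  [0,[-1,-1,65],[0,0,0]],
  [0,[-1,-1,65],[0,0,0]],
  [0,[-1,-1,65],[0,0,0]],
  [0,[-1,-1,65],[0,0,0]],
  [0,[-1,-1,65],[0,0,0]],
  [0,[-1,-1,65],[0,0,0]],
  [0,[-1,-1,65],[0,0,0]],
])

```text
time_s: 20.85
eef_pos: [615.8, -171.9, 125.3]
ee_rot: [0.0, -0.026, 1.0, 0.0]
force: [-0.3, -0.4, -0.5]
grip_width: -0.0
grip_force: 0.0
```

```bash
python3 look.py 6 scene wrist
```

```text
t 20.85 pos [ 615.8 -171.9  125.3] q [ 0. -0.  1.  0.] F [-0.3 -0.4 -0.5] grip -0.0036649491449913165 0.0
scene
[[ 202.1  184.9  619.6 -169.9   29.5   32.2   99.8   63. ]
 [ 242.1  185.2  540.5 -100.5   30.9   31.1   85.5   76. ]
 [ 263.5  194.6  536.3  -29.9   30.6   30.3   85.5   81. ]
 [ 224.6  199.2  614.3  -96.5   33.1   30.7   85.    72. ]
 [ 245.8  208.9  610.9  -27.4   34.1   28.6   85.3   93. ]
 [ 392.6  215.9  425.2  272.8   32.6   30.3   96.9  102. ]
 [ 364.4  243.5  552.3  264.8   30.1   30.    96.3  124. ]]
wrist
[[ 419.5   91.3  525.4  -96.3    8.3   15.7   85.    25. ]
 [ 393.1  133.4  546.7 -102.6   12.    30.2   84.    99. ]
 [ 498.7  135.5  538.6  -36.7   25.6   22.7   81.1  194. ]
 [ 396.3  219.8  610.3  -97.3   32.4   26.5   83.9   91. ]
 [ 484.7  226.1  606.8  -32.6   32.2   23.6   82.1  121. ]
 [ 290.6  228.   611.9 -166.6   24.9   20.8   98.3  152. ]
 [ 261.   220.4  604.4 -183.3    1.     1.4   89.2   13. ]
 [ 410.3  243.6  616.9  -86.9   16.7    9.    85.3   27. ]]
```

>>> apply_moves([
  [0,[0,0,-15],[0,0,0]],
  [0,[0,0,-23],[0,0,0]],
  [0,[0,0,-26],[0,0,0]],
  [0,[0,0,-29],[0,0,0]],
  [0,[0,0,-32],[0,0,0]],
  [0,[0,0,-34],[0,0,0]],
  [0,[0,0,-36],[0,0,0]],
  [0,[0,0,-38],[0,0,0]],
  [0,[0,0,-40],[0,0,0]],
  [0,[0,0,-41],[0,0,0]],
  [0,[0,0,-41],[0,0,0]],
])

```text
time_s: 22.05
eef_pos: [616.2, -172.1, 86.2]
ee_rot: [0.001, -0.026, 1.0, -0.0]
force: [-3.7, 1.8, 10.2]
grip_width: 0.001
grip_force: 5.2
```

>>> apply_moves([
  [0,[0,0,-1],[0,0,0]],
  [0,[0,0,-1],[0,0,0]],
  [0,[0,0,-1],[0,0,0]],
  [0,[0,0,35],[0,0,0]],
  [0,[0,0,75],[0,0,0]],
  [70,[-66,436,75],[0,0,0]],
  [70,[-66,436,75],[0,0,0]],
  [70,[-66,436,75],[0,0,0]],
  [70,[-66,436,75],[0,0,0]],
  [70,[-66,436,75],[0,0,0]],
  [70,[-66,436,75],[0,0,0]],
  [70,[-66,436,75],[0,0,0]],
  [70,[-66,436,75],[0,0,0]],
  [70,[-66,436,75],[0,0,0]],
  [70,[-66,436,75],[0,0,0]],
  [70,[-66,436,75],[0,0,0]],
  [70,[-66,436,75],[0,0,0]],
  [70,[-66,436,75],[0,0,0]],
])

```text
time_s: 23.85
eef_pos: [550.2, 263.0, 159.4]
ee_rot: [0.0, -0.025, 1.0, -0.0]
force: [0.3, 0.5, 0.0]
grip_width: 0.818
grip_force: 0.0
```

```bash
python3 look.py 7 scene top wrist
```

```text
t 23.85 pos [550.2 263.  159.4] q [ 0. -0.  1. -0.] F [0.3 0.5 0. ] grip 69.84265892050207 0.0
scene
[[ 242.2  185.3  540.3 -101.4   31.3   32.    85.2   79. ]
 [ 202.4  189.7  617.3 -169.6   31.4   33.2   85.    65. ]
 [ 263.4  194.7  539.5  -30.9   36.5   32.7   85.4   85. ]
 [ 224.3  199.2  613.6  -96.1   32.5   29.7   85.    82. ]
 [ 245.8  208.9  610.2  -28.3   31.3   31.7   85.4   94. ]
 [ 396.1  216.9  426.   280.8   23.5   13.5   97.2   31. ]
 [ 364.3  243.6  551.1  264.9   32.2   30.    96.6  127. ]]
top
[[ 339.8  192.   611.3  -98.6   28.1   28.1   87.5  131. ]
 [ 371.4  190.3  615.9 -171.2   30.5   30.7   87.6  143. ]
 [ 309.7  193.3  607.   -29.2   30.5   29.7   87.3  139. ]
 [ 310.3  225.3  534.3  -31.7   29.7   29.5   87.   142. ]
 [ 341.9  224.4  537.3 -102.4   30.    27.8   87.4  137. ]]
wrist
[[301.8  46.9 431.2 271.6  13.3  28.8  95.6 131. ]
 [287.1 203.2 539.2 264.8  13.2  29.1  94.1 108. ]]
```

>>> apply_moves([
  [70,[0,1,-30],[0,0,0]],
  [70,[0,1,-60],[0,0,0]],
  [70,[0,1,-85],[0,0,0]],
  [70,[0,1,-101],[0,0,0]],
  [70,[0,1,-102],[0,0,0]],
  [28,[0,1,-102],[0,0,0]],
  [28,[0,1,-102],[0,0,0]],
  [28,[0,1,-102],[0,0,0]],
  [28,[0,1,-102],[0,0,0]],
  [28,[0,1,-102],[0,0,0]],
  [28,[0,1,-102],[0,0,0]],
  [28,[0,1,-102],[0,0,0]],
  [28,[0,1,-102],[0,0,0]],
])

```text
time_s: 25.3
eef_pos: [550.4, 265.1, 58.4]
ee_rot: [0.001, -0.026, 1.0, 0.0]
force: [0.2, -1.5, 5.8]
grip_width: 0.365
grip_force: 39.6
```

>>> apply_moves([
  [28,[0,0,25],[0,0,0]],
  [28,[0,0,60],[0,0,0]],
  [28,[0,0,95],[0,0,0]],
  [28,[0,0,115],[0,0,0]],
  [28,[0,-30,115],[0,0,0]],
  [28,[-1,-70,115],[0,0,0]],
  [28,[-2,-115,115],[0,0,0]],
  [28,[-2,-160,115],[0,0,0]],
  [28,[-3,-205,115],[0,0,0]],
  [28,[-3,-250,115],[0,0,0]],
  [28,[-4,-295,115],[0,0,0]],
  [28,[-4,-340,115],[0,0,0]],
  [28,[-5,-385,115],[0,0,0]],
  [28,[-6,-420,115],[0,0,0]],
  [28,[-6,-440,115],[0,0,0]],
  [28,[-6,-441,115],[0,0,0]],
  [28,[-6,-441,95],[0,0,0]],
  [28,[-6,-441,75],[0,0,0]],
  [28,[-6,-441,75],[0,0,0]],
  [28,[-6,-441,75],[0,0,0]],
])

```text
time_s: 27.3
eef_pos: [543.9, -175.2, 132.8]
ee_rot: [-0.0, -0.027, 1.0, 0.0]
force: [0.1, -0.1, -1.1]
grip_width: 0.366
grip_force: 40.4
```

```bash
python3 look.py 8 wrist; python3 foot.py 8
```

```text
t 27.3 pos [ 543.9 -175.2  132.8] q [-0. -0.  1.  0.] F [ 0.1 -0.1 -1.1] grip 31.22257357037776 40.37667452197638
wrist
[[ 392.6  206.7  531.  -102.1   21.9   29.7   82.8   73. ]
 [ 483.4  224.5  533.7  -31.4   32.1   31.4   82.8  115. ]
 [ 396.7  238.1  542.7 -100.9   19.3   28.3   85.5   35. ]
 [ 277.   312.   541.8 -175.7   31.5   30.9  170.6 2319. ]
 [ 259.3  266.   528.7 -184.2    1.6    1.7  160.9   35. ]
 [ 464.9  315.1  606.9  -29.4   31.7   31.8   85.5 1200. ]
 [ 371.8  299.3  597.7 -101.2    7.5   18.7   80.6  163. ]]
9723 ((574.4664306640625, -101.46682739257812), (153.57864379882812, 227.15933227539062), 3.0197088718414307)
foot 2168 [ 516.4 -202.    77.4] [ 556.4 -150.7   90.2] centre est 542.4196545054526 -176.38182150731228
```

>>> apply_moves([
  [28,[1,1,-10],[0,0,0]],
  [28,[1,1,-25],[0,0,0]],
  [28,[1,1,-40],[0,0,0]],
  [28,[1,1,-50],[0,0,0]],
  [28,[1,1,-57],[0,0,0]],
  [28,[1,1,-62],[0,0,0]],
  [28,[1,1,-66],[0,0,0]],
  [28,[1,1,-69],[0,0,0]],
  [28,[1,1,-71],[0,0,0]],
  [28,[1,1,-72],[0,0,0]],
  [28,[1,1,-72],[0,0,0]],
])

```text
time_s: 28.45
eef_pos: [545.0, -175.1, 61.1]
ee_rot: [0.0, -0.026, 1.0, -0.0]
force: [-1.7, 0.3, 4.1]
grip_width: 0.36
grip_force: 41.0
```

>>> apply_moves([
  [50,[0,0,0],[0,0,0]],
  [50,[0,0,0],[0,0,0]],
  [50,[0,0,0],[0,0,0]],
  [50,[0,0,0],[0,0,0]],
  [50,[0,0,20],[0,0,0]],
  [50,[0,0,45],[0,0,0]],
  [0,[-1,-1,65],[0,0,0]],
  [0,[-1,-1,65],[0,0,0]],
  [0,[-1,-1,65],[0,0,0]],
  [0,[-1,-1,65],[0,0,0]],
  [0,[-1,-1,65],[0,0,0]],
  [0,[-1,-1,65],[0,0,0]],
  [0,[-1,-1,65],[0,0,0]],
  [0,[-1,-1,65],[0,0,0]],
  [0,[-1,-1,65],[0,0,0]],
])

```text
time_s: 29.95
eef_pos: [543.7, -175.9, 125.2]
ee_rot: [-0.0, -0.026, 1.0, 0.0]
force: [-0.0, -0.2, -0.1]
grip_width: 0.003
grip_force: 0.0
```

```bash
python3 look.py 9 scene
```

```text
t 29.95 pos [ 543.7 -175.9  125.2] q [-0. -0.  1.  0.] F [-0.  -0.2 -0.1] grip 0.2545665410230173 0.0
scene
[[ 219.6  172.3  546.6 -174.8   32.4   31.7   98.4   71. ]
 [ 242.1  185.2  540.4 -101.    30.1   32.4   85.4   76. ]
 [ 202.5  189.4  618.1 -170.6   32.    30.4   85.2   63. ]
 [ 263.5  194.5  537.1  -29.3   30.8   31.6   85.7   81. ]
 [ 223.9  199.   614.7  -97.5   34.6   30.    85.3   86. ]
 [ 245.7  208.9  610.9  -27.2   31.    31.8   85.3   95. ]
 [ 392.5  215.8  426.3  272.3   32.8   29.4   97.2   98. ]]
```

>>> apply_moves([
  [0,[0,0,-15],[0,0,0]],
  [0,[0,0,-23],[0,0,0]],
  [0,[0,0,-26],[0,0,0]],
  [0,[0,0,-29],[0,0,0]],
  [0,[0,0,-32],[0,0,0]],
  [0,[0,0,-34],[0,0,0]],
  [0,[0,0,-36],[0,0,0]],
  [0,[0,0,-38],[0,0,0]],
  [0,[0,0,-40],[0,0,0]],
  [0,[0,0,-41],[0,0,0]],
  [0,[0,0,-42],[0,0,0]],
  [0,[0,0,-42],[0,0,0]],
])

```text
time_s: 31.2
eef_pos: [544.5, -176.3, 86.2]
ee_rot: [0.001, -0.026, 1.0, -0.001]
force: [-6.7, 4.1, 19.8]
grip_width: -0.002
grip_force: 10.1
```

>>> apply_moves([
  [0,[0,0,25],[0,0,0]],
  [0,[0,0,60],[0,0,0]],
  [0,[-35,-120,60],[0,0,0]],
  [0,[-35,-120,60],[0,0,0]],
  [0,[-35,-120,60],[0,0,0]],
  [0,[-35,-120,60],[0,0,0]],
  [0,[-35,-120,60],[0,0,0]],
])

```text
time_s: 31.9
eef_pos: [508.7, -295.9, 143.4]
ee_rot: [0.0, -0.026, 1.0, 0.0]
force: [0.3, 0.2, 0.5]
grip_width: -0.003
grip_force: 0.0
```

```bash
python3 look.py 10 scene top wrist; python3 - <<'E'
from h import *
np.set_printoptions(suppress=True,precision=1)
for n in('top','scene','wrist'):
    i=camera_info(n);z=np.load(n+'10.npz');p,d=z['p'],z['d'];W=cloud(i,d);hsv=cv2.cvtColor(p,cv2.COLOR_BGR2HSV)
    for m in blobs(hsv,(45,120,40),(80,255,255)):
        t=m&(abs(W[...,2]-23)<4)
        if t.sum()<20: continue
        q=W[t];v,u=np.nonzero(m);print(n,u.mean(),v.mean(),t.sum(),'mid',(q.min(0)+q.max(0))/2,'size',np.ptp(q,0),'mean',q.mean(0),'ray',plane(i,[[u.mean(),v.mean()]],23))
a=cv2.imread('pics/scene10.png')[100:310,150:430];cv2.imwrite('pics/c10.png',cv2.resize(a,(800,600)))
E
```

```text
t 31.9 pos [ 508.7 -295.9  143.4] q [ 0. -0.  1.  0.] F [0.3 0.2 0.5] grip -0.28472441994465497 0.0
scene
[[ 219.9  176.4  547.1 -174.1   29.9   30.9   85.2   71. ]
 [ 242.2  185.2  539.  -100.6   32.7   31.5   85.1   76. ]
 [ 202.4  189.5  618.7 -170.1   32.3   31.3   85.1   68. ]
 [ 263.5  194.8  537.9  -29.1   31.6   30.4   85.2   87. ]
 [ 224.1  198.9  613.9  -96.8   32.2   30.4   85.4   89. ]
 [ 245.7  208.7  609.7  -27.7   30.8   31.4   85.4   91. ]
 [ 392.5  215.8  425.1  272.6   30.    30.9   96.9  101. ]]
top
[[ 371.5  190.2  616.  -171.1   30.6   30.8   87.7  144. ]
 [ 309.4  193.5  607.   -29.    29.7   29.2   87.2  133. ]
 [ 339.7  192.1  611.3  -98.5   28.3   27.7   87.4  133. ]
 [ 373.8  222.1  543.7 -174.8   27.8   30.2   87.7  135. ]
 [ 310.4  225.2  534.4  -31.5   29.5   29.6   87.2  140. ]
 [ 341.9  224.7  537.3 -102.7   29.6   28.1   87.1  136. ]
 [ 173.9  273.6  423.5  270.9   28.8   29.4   98.3  145. ]]
wrist
[[ 441.4  255.8  530.4 -168.6    5.1   11.2   80.7   16. ]
 [ 429.6  285.7  552.8 -176.5   12.7   30.1   85.5  309. ]
 [ 502.6  345.9  610.   -98.5   32.3   31.7   85.6  921. ]
 [ 423.2  331.   602.6 -168.2    8.2   19.4   77.5  104. ]
 [ 555.7  339.8  608.1  -42.6   23.4    7.4   77.6  166. ]]
scene 188.75531914893617 159.1595744680851 63 mid [ 469.5 -389.5   23. ] size [34.7 40.4  7.6] mean [ 470.7 -386.5   23.4] ray [[ 473.9 -384.4   23. ]]
wrist 172.1142061281337 146.53899721448468 1350 mid [ 467.5 -389.1   21.9] size [35.  35.7  5.6] mean [ 467.4 -388.4   22.5] ray [[ 466.8 -387.5   23. ]]
```

View pics/c10.png

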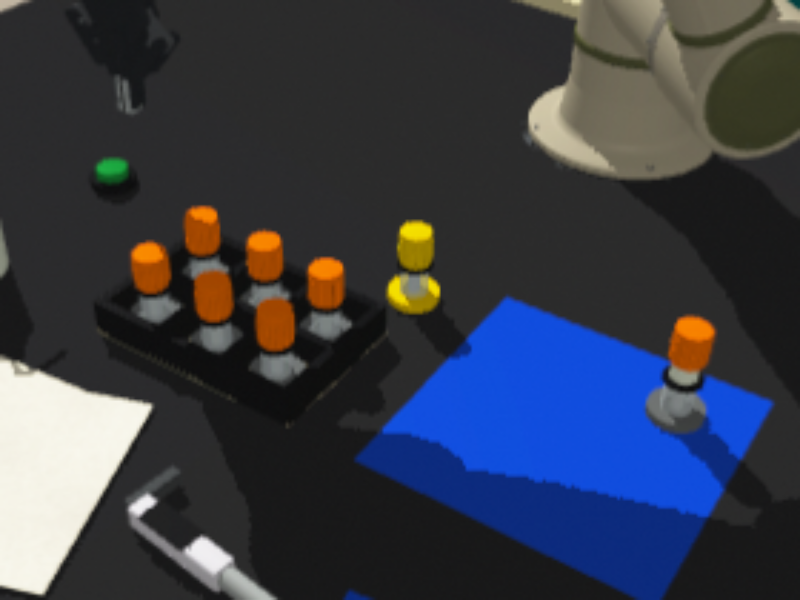

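The crop shows all six cells filled with every cap down on its collar, and one spare left on the mat at (690,345) with its white neck showing. The button is at (112,175), near world (468,-389).

>>> apply_moves([
  [0,[-20,-46,-30],[0,0,0]],
  [0,[-40,-93,-60],[0,0,0]],
  [0,[-40,-93,-90],[0,0,0]],
  [0,[-40,-93,-110],[0,0,0]],
  [0,[-40,-93,-117],[0,0,0]],
  [0,[-40,-93,-120],[0,0,0]],
  [0,[-40,-93,-122],[0,0,0]],
  [0,[-40,-93,-124],[0,0,0]],
  [0,[-40,-93,-126],[0,0,0]],
  [0,[-40,-93,-128],[0,0,0]],
  [0,[-40,-93,-129],[0,0,0]],
  [0,[-40,-93,-129],[0,0,0]],
])

```text
time_s: 33.25
eef_pos: [469.5, -389.0, 15.9]
ee_rot: [0.001, -0.026, 1.0, -0.001]
force: [0.1, 4.0, 13.4]
grip_width: 0.001
grip_force: 6.5
```

Force 13 N at z = 15.9 is past the 5 N spring, so the button is at its stop. I'll hold it briefly, then rise clear.

>>> apply_moves([
  [0,[0,0,-1],[0,0,0]],
  [0,[0,0,-1],[0,0,0]],
  [0,[0,0,-1],[0,0,0]],
  [0,[0,0,30],[0,0,0]],
  [0,[0,0,80],[0,0,0]],
  [0,[0,0,130],[0,0,0]],
  [0,[0,0,150],[0,0,0]],
  [0,[0,0,150],[0,0,0]],
  [0,[0,0,150],[0,0,0]],
  [0,[0,0,150],[0,0,0]],
])

```text
time_s: 34.25
eef_pos: [468.2, -388.4, 162.4]
ee_rot: [-0.001, -0.026, 1.0, 0.001]
force: [0.3, 0.7, -0.2]
grip_width: 0.003
grip_force: 0.0
```

```bash
python3 look.py 11 scene top
```

```text
t 34.25 pos [ 468.2 -388.4  162.4] q [-0. -0.  1.  0.] F [ 0.3  0.7 -0.2] grip 0.2663015853336404 0.0
scene
[[ 220.1  176.5  545.9 -174.3   32.5   30.    85.1   72. ]
 [ 242.1  185.2  539.2 -101.3   32.5   31.    85.5   75. ]
 [ 202.1  189.2  618.5 -171.2   31.4   32.8   85.5   73. ]
 [ 263.4  194.8  538.6  -30.3   32.3   30.4   85.2   86. ]
 [ 223.9  198.9  613.6  -97.6   31.9   30.7   85.2   89. ]
 [ 245.7  208.8  609.2  -27.9   31.6   30.9   85.1   93. ]
 [ 392.5  215.9  424.9  271.9   31.5   30.2   96.7  102. ]]
top
[[ 371.5  190.3  616.1 -171.2   30.3   31.3   87.   141. ]
 [ 309.5  193.4  606.9  -29.2   29.5   29.8   87.1  133. ]
 [ 339.5  192.2  610.5  -97.4   29.7   29.2   87.2  129. ]
 [ 373.7  222.   543.7 -174.9   27.8   30.2   87.7  137. ]
 [ 310.4  225.3  534.2  -31.6   29.5   29.6   87.1  132. ]
 [ 342.   224.6  537.3 -102.5   29.7   28.2   87.5  133. ]
 [ 174.1  273.7  423.6  269.2   28.7   28.9   98.1  137. ]]
```

```bash
python3 -c "
from rig import ctrl
print(ctrl.finish_job())"
```

```text
the job is handed in; nothing more can be done
None
```

The job is handed in: the cameras showed all six rack cells filled with every cap home, I pressed the green button to its stop last, and the fourth spare is still on the mat with its cap raised; no verdict came back.

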